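Open the filler cap of the steamer behind the cup

ROBOT

A 6-joint arm with a two-finger parallel gripper is mounted at the origin on a cart in front of the work surface, level with it; the furniture and walls round the work are solid. World frame = base frame: x ahead of the robot, y to its left, z up, the work surface at z = 0. Lengths are in m, angles in rad, forces in N, time in s.
With the tool pointing down it reaches from about 0.35 to 0.975 m from the base axis. Payload 4.9 kg.
Tool frame: the origin (TCP) lies midway between the tips of the shut fingers; the grasp point (between the pads) lies 19 mm behind it (manip.pinch_z is the x of the grasp point in the tool frame, in m); x points along the fingers, y is the direction in which the jaws open and shut, and the axes are right-handed (so a half turn about x gives the same grasp; the last joint's range is limited). The gripper opens to 85 mm and grips with 20 to 120 N. Pads are 22 mm wide; open, the fingers measure 114 mm over their backs; the gripper's body (76 mm by 85 mm) begins 54 mm behind the grasp point. The pads swing forward as they close: fully open they stand 13 mm farther back than shut.
Start: joints at [-1.294, 0.053, 1.613, -0, 1.476, -0.119], TCP at [0.241, -0.577, 0.231] pointing down, gripper open.
Joint ranges: [-3.01, 3.01], [-1.01, 2.22], [0.06, 2.58], [-1.02, 4.17], [0.09, 2.62], [-3.14, 3.14]. Speed limits (rad/s): [2.57, 2.57, 3.14, 3.14, 3.14, 3.14].

INTERFACE

Orientations are given as a unit quaternion [w, x, y, z].
In Python, from plant import sensors, cams, workorder, manip gives the robot as it stands.
- The arm moves only by the tool drive_tool, never from a script. Its argument "series" is a list of rows, each an object of numbers: "x", "y", "z": the shift along the tool's x, y, z in units of 25 mm (1.0 is 25 mm); "ax", "ay", "az": the turn, a rotation vector about the tool's x, y, z in units of 5 degrees (1.0 is 5 degrees). A call has 1 to 5 rows; each row is the pose to reach, as a shift and turn from the pose commanded when the call began, along the tool's axes at that moment; what a row does not reach only later rows make up. A row lasts 1/12 s, in which the tool goes at most 41.7 mm and 7.16 degrees, less where a joint would pass 70% of its speed; a pose out of reach is approached as far as the arm can. A call with a gripper value outside its range is refused whole. "hand" is the opening, from 0 (shut) to 1 (fully open), set as the call begins (left out, the last holds). The fingers move at their own pace and stop on an object; the grip force is fixed at half the most. Time passes only in rows, so rows that repeat a pose let the fingers close. It gives the time, the measured TCP pose, the force and the opening at its end, in the units of the state.
- sensors.state(): the state, without advancing time (a new reading comes with each control period).
- cams.grab_frame(name): name is "side" or "top"; returns a dict with "img" (480x640x3 uint8, blue, green, red), "camera_matrix" (3x3 intrinsics, pixels), "cam_to_world" (4x4, takes a point from camera to world coordinates). Camera axes: x right, y down, z forward; pixel columns grow to the right and rows downward; lengths in m; the calibration is good to about 2 mm. A picture is of the moment at which its call begins. There is no depth.
- workorder.job_done(): hands the job in, once; it reports no verdict.
The state is a dict: "time": time; "joint_pos": joint angles; "joint_vel": joint speeds; "joint_efforts": joint torques, N m; "tool_pos": TCP position; "tool_rot": TCP orientation; "contact_force": force on the tool from outside, world axes, zero at the start; "ft_torque": the same for the moment, N m; "gripper_width": opening from 0.0 (shut) to 1.0 (fully open).
Only numpy, scipy, OpenCV 4.12 (cv2) and the standard library are available. Lean on these libraries where they do the work, as an engineer would, in place of code of your own. Each camera call takes 0.05 s, during which the arm holds its last target.

TASK

Two cast-iron steamers stand side by side on the stove; one has an ordinary thread on its filler cap and the other a reverse thread, and nobody remembers which. Take the cap of the steamer that has the tin cup standing in front of it: try it gently one way and, if it stops hard, the other way without wrenching it, twist it round until it is loose, lift it straight off and finish while still holding it up level, about a hand's breadth (some 10 cm) above its neck. Leave the other steamer's cap, the tin cup and the spice tin as they are.

Things in the scene. Friction and masses are not known exactly. Their poses are not given: they have to be found in the camera images.
- steamer_a: Squat round cast-iron steamer, 127 mm across, two small ears on its +y and -y sides, fixed to the stove. Origin at the centre of its underside, z up. A filler neck stands in the middle of its top, closed by cap_a. Both steamers look the same.
- steamer_b: Squat round cast-iron steamer, 127 mm across, two small ears on its +y and -y sides, fixed to the stove. Origin at the centre of its underside, z up. A filler neck stands in the middle of its top, closed by cap_b. Both steamers look the same.
- cap_a_bar (a point): Loose round metal cap (63 mm across, about 0.15 kg) on the neck of steamer_a, with an upright grip bar across its top: 46 mm long, 12 mm thick, from 3.5 mm (the cap's flat disc) to 30 mm above the cap's seat. Point: centre of the bar, 16.5 mm above the seat, z = 0.1165 while the cap is on. x along the bar, y across it (pinch across y), z up.
- cap_b_bar (a point): Loose round metal cap (63 mm across, about 0.15 kg) on the neck of steamer_b, with an upright grip bar across its top: 46 mm long, 12 mm thick, from 3.5 mm (the cap's flat disc) to 30 mm above the cap's seat. Point: centre of the bar, 16.5 mm above the seat, z = 0.1165 while the cap is on. x along the bar, y across it (pinch across y), z up.
- neck_a (a point): Seat of cap_a on the neck of steamer_a, 100 mm above the steamer's origin, same axes. Lugs hold the cap like a quick thread. The bar starts within 0.1 rad of this x axis. Wrong way: hard stop within 0.25 rad of it (a try to 0.4 rad tells: twist over 0.5 N m, free under 0.3). Right way: free to a stop at 1.31 rad; from 0.95 rad it lifts off (20 mm clears). Which way: unlike on the two, not visible.
- neck_b (a point): Seat of cap_b on the neck of steamer_b, 100 mm above the steamer's origin, same axes. Lugs hold the cap like a quick thread. The bar starts within 0.1 rad of this x axis. Wrong way: hard stop within 0.25 rad of it (a try to 0.4 rad tells: twist over 0.5 N m, free under 0.3). Right way: free to a stop at 1.31 rad; from 0.95 rad it lifts off (20 mm clears). Which way: unlike on the two, not visible.
- tin_cup: Tin cup with a strap handle, 68 mm across, 62 mm tall, at the front edge of the stove. Origin at the centre of its underside. The steamer on the same side of the stove (same sign of y) is the one to open.
- spice_tin: Spice tin with a metal lid, 49 mm across, 72 mm tall, at the front edge of the stove in front of the other steamer; a bystander. Origin at the centre of its underside.

How it is judged:
By the outcome, as a careful person would: the job done as asked, in the order asked, and still so for the second after the job is handed in, while the arm keeps its last pose, push and grip.
It also fails if it takes over 45 s, if anything falls off the work surface, if the arm or the gripper's body presses on something with over 40 N, if the wrist force passes 120 N, or if a joint passes its speed limit or range.

## Working session

There is one attempt and no reset: what is moved stays moved. The work goes in short steps, Python scripts to look and compute and a tool call to move; the robot and the scene stay as the last step left them, time stands still between calls to the robot, and variables do not carry over. Pictures are saved under pics/ and viewed, and the job is handed in when it is done.

Besides the shell and the picture viewer there is one more tool, called after "Request:" by a JSON object that holds its "method" and its "body", one argument or row to a line. drive_tool: Moves the arm, as the interface text tells. Its arguments: {"type":"object","properties":{"series":{"type":"array","items":{"type":"object","properties":{"x":{"type":"number"},"y":{"type":"number"},"z":{"type":"number"},"ax":{"type":"number"},"ay":{"type":"number"},"az":{"type":"number"}}}},"hand":{"type":"number"}},"required":["series"]}

```bash
ls; mkdir -p pics; python3 - <<'E'
from plant import sensors,cams,workorder,manip
import cv2
s=sensors.state();print(s);print(manip.pinch_z, dir(manip))
for n in("top","side"):
    f=cams.grab_frame(n);cv2.imwrite(f"pics/{n}0.png",f["img"]);print(n,f["camera_matrix"],f["cam_to_world"])
E
```

```text
pics
{'time': 0.0, 'joint_pos': array([-1.29401328e+00,  5.33525021e-02,  1.61430886e+00,  1.36787595e-05,
        1.47599970e+00, -1.18967984e-01]), 'joint_vel': array([-1.23362097e-03,  8.31229614e-04, -8.26158582e-04, -8.78397680e-05,
        1.16254482e-03,  5.53094914e-05]), 'joint_efforts': array([ 1.45308553e-03, -3.93677545e+01, -3.70171595e+01, -7.99256009e-05,
        6.96938179e-03, -1.96749966e-05]), 'tool_pos': array([ 0.24078761, -0.57607346,  0.23005685]), 'tool_rot': array([-0.1382779 , -0.69325548, -0.13973669,  0.69336117]), 'contact_force': array([ 0.37333848, -0.24826323,  0.60139278]), 'ft_torque': array([-0.02267259, -0.04339799, -0.00087371]), 'gripper_width': 1.0003526273474743}
-0.0187 ['IKError', '__class__', '__delattr__', '__dict__', '__dir__', '__doc__', '__eq__', '__format__', '__ge__', '__getattribute__', '__getstate__', '__gt__', '__hash__', '__init__', '__init_subclass__', '__le__', '__lt__', '__module__', '__ne__', '__new__', '__reduce__', '__reduce_ex__', '__repr__', '__setattr__', '__sizeof__', '__str__', '__subclasshook__', '__weakref__', 'pinch_z']
top [[623.34660904   0.         314.99786901]
 [  0.         623.34660904 244.15614788]
 [  0.           0.           1.        ]] [[-0.02105797 -0.99083402  0.13343357  0.34359666]
 [-0.99967199  0.02281323  0.01163921 -0.01826838]
 [-0.01457658 -0.1331447  -0.99098941  0.97025302]
 [ 0.          0.          0.          1.        ]]
side [[535.66029673   0.         318.65148518]
 [  0.         535.66029673 237.78489892]
 [  0.           0.           1.        ]] [[-0.9589249  -0.18218992  0.21741633  0.26287265]
 [-0.2832662   0.65542183 -0.70013033  0.62776147]
 [-0.01494272 -0.73295911 -0.68010857  0.71067776]
 [ 0.          0.          0.          1.        ]]
```

View pics/top0.png

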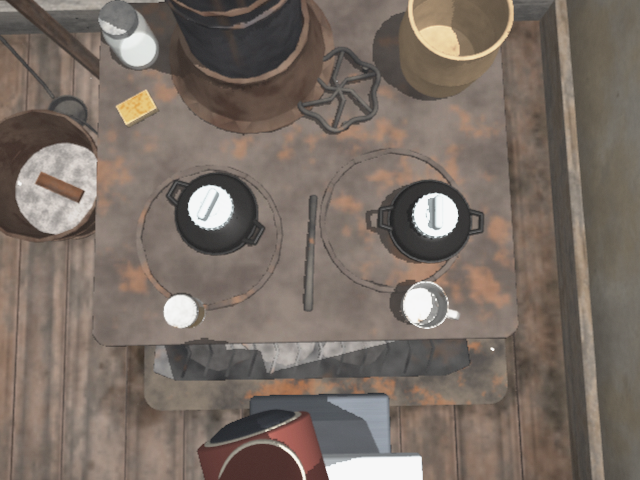

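View pics/side0.png

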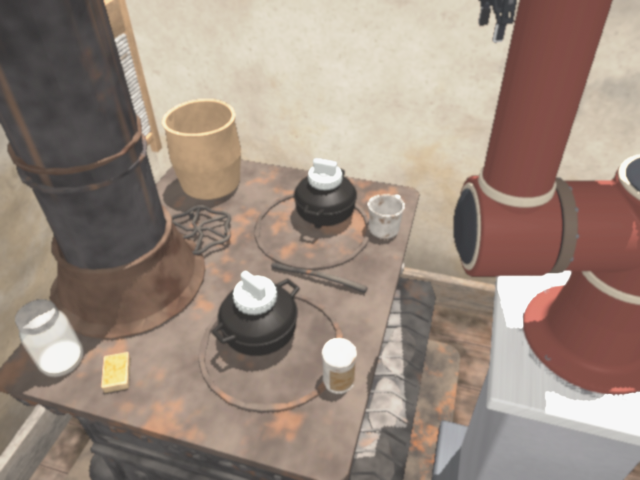

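The tin cup (425,303 in top) is in front of the right-hand steamer (433,214), the one on the -y side. The spice tin (183,310) is in front of the left one. Next I'll measure the target cap.

```bash
cat > h.py <<'E'
import numpy as np,cv2
def ray(f,u,v,z):
    K=f["camera_matrix"];T=f["cam_to_world"]
    d=T[:3,:3]@np.linalg.solve(K,[u,v,1.]);o=T[:3,3]
    return o+d*(z-o[2])/d[2]
def proj(f,p):
    T=f["cam_to_world"];c=T[:3,:3].T@(np.array(p)-T[:3,3]);q=f["camera_matrix"]@c;return q[:2]/q[2]
E
python3 - <<'E'
from plant import cams
from h import *
f=cams.grab_frame("top");g=cams.grab_frame("side")
c=f["img"][165:275,365:505];d=g["img"][145:255,270:410]
cv2.imwrite("pics/crop1.png",np.hstack([cv2.resize(c,None,fx=4,fy=4,interpolation=cv2.INTER_CUBIC)[:, :400*1],cv2.resize(d,None,fx=4,fy=4,interpolation=cv2.INTER_CUBIC)[:,:400]]))
gr=cv2.cvtColor(f["img"],cv2.COLOR_BGR2GRAY)
print(gr[205:226:3,408:462:2])
E
```

```text
[[ 53  39  40  93 238 247 247 247 247 247 210 168 140 144 236 246 247 241
  247 247 247 247 247 247  58  56  59]
 [ 46  38  70 211 247 247 247 247 247 247 228 167 140 139 236 246 247 241
  247 247 247 247 247 247 233  57  56]
 [ 39  40  94 226 247 247 247 247 247 242 237 163 138 133 236 246 247 242
  247 247 247 247 247 247 247  57  57]
 [ 38  42 214 240 247 247 247 247 247 223 247 169 141 145 237 246 247 242
  247 247 247 247 247 247 247 115  58]
 [ 39  40 102 227 247 247 247 247 247 225 247 165 141 145 237 246 247 242
  247 247 247 247 247 247 247  58  56]
 [ 41  42 112 210 247 247 247 247 247 247 232 168 141 144 236 246 247 243
  247 247 247 247 247 247 245  74  56]
 [ 57  42  58 118 235 247 247 247 247 247 171 171 137 145 237 246 247 240
  247 247 247 247 247 247 160  57  58]]
```

View pics/crop1.png

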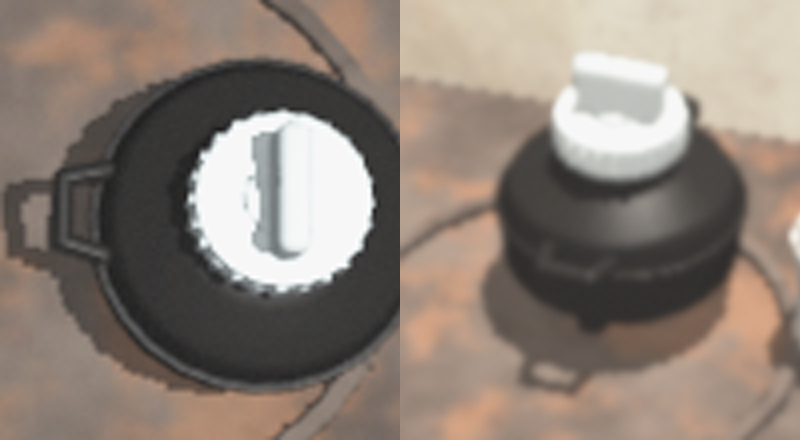

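```bash
python3 - <<'E'
from plant import cams
from h import *
f=cams.grab_frame("top");g=cams.grab_frame("side")
def blob(im,x0,y0,x1,y1,t):
    gr=cv2.cvtColor(im,cv2.COLOR_BGR2GRAY);m=np.zeros_like(gr);m[y0:y1,x0:x1]=(gr[y0:y1,x0:x1]>t)*255
    m=cv2.morphologyEx(m,cv2.MORPH_CLOSE,np.ones((3,3)))
    c=max(cv2.findContours(m,0,cv2.CHAIN_APPROX_NONE)[0],key=cv2.contourArea);return cv2.convexHull(c)
c=blob(f["img"],395,180,480,250,120)
e=cv2.fitEllipse(c);print("disc",e)
for z in(.095,.1035):print(z,ray(f,*e[0],z))
w=np.array([ray(f,*p[0].astype(float),.1) for p in c]);print(np.ptp(w,0))
# bar top corners: left edge via shade, sharp intensity at rows
G=cv2.cvtColor(f["img"],cv2.COLOR_BGR2GRAY).astype(int)
for v in range(193,232):print(v,G[v,424:448])
# steamer outline: dark ring at widest
S=f["img"]
E
```

```text
disc ((434.9788513183594, 214.99462890625), (45.40525817871094, 46.53497314453125), 134.44638061523438)
0.095 [ 0.49934467 -0.17943145  0.095     ]
0.1035 [ 0.49783213 -0.17786632  0.1035    ]
[0.06597516 0.06483307 0.        ]
193 [ 55  56  53  54 116 160 154 167 196 205 221 238 234 211 184 157 161 148
  92  54  57  54  56  53]
194 [ 73  74  88 162 227 241 239 244 247 247 247 247 247 245 241 234 241 240
 220 168  92  56  54  55]
195 [210 205 219 243 247 247 247 247 247 247 247 246 237 220 233 239 244 247
 247 244 225 183 128  99]
196 [247 247 247 247 247 247 247 247 247 247 242 219 221 234 238 239 242 244
 245 247 247 245 232 184]
197 [247 247 247 247 247 246 243 243 243 238 196 192 231 242 244 244 245 244
 238 244 247 247 247 241]
198 [247 247 247 246 244 226 170 169 161 143 147 203 234 243 245 245 246 246
 243 245 247 247 247 247]
199 [247 247 247 239 169 171 169 170 151 125 143 203 235 243 245 245 246 246
 241 245 247 247 247 247]
200 [247 247 247 240 170 171 169 168 145 122 143 205 235 243 245 246 246 245
 241 245 247 247 247 247]
201 [247 247 247 240 171 170 171 166 141 121 143
[... 2444 characters left out ...]
 171 172 172 166 142 121 138 197 234 243 245 246 246 246
 242 246 247 247 247 247]
226 [247 247 247 246 213 172 172 166 141 120 127 174 221 235 240 242 243 242
 243 247 247 247 247 247]
227 [247 247 247 247 246 213 170 167 143 123 124 146 180 209 219 223 224 231
 246 247 247 247 247 247]
228 [247 247 247 247 247 246 235 235 216 153 128 132 136 143 150 165 213 243
 247 247 247 247 247 247]
229 [247 247 247 247 247 247 247 247 247 233 182 153 156 174 188 224 247 247
 247 247 247 247 247 247]
230 [247 247 247 247 247 247 247 247 247 247 244 236 237 241 244 247 247 247
 247 247 247 247 247 247]
231 [247 247 247 247 247 247 247 247 247 247 247 247 247 247 247 247 247 247
 247 247 247 247 247 247]
```

```bash
python3 - <<'E'
from plant import cams,sensors
from h import *
from scipy.spatial.transform import Rotation as R
f=cams.grab_frame("top");g=cams.grab_frame("side")
for u,v in((438.3,195),(438.3,228),(438.3,211.5)):print(ray(f,u,v,.13))
P=ray(f,438.3,211.5,.13)
p=ray(f,438.3,195,.13)-ray(f,438.3,228,.13);print("bar yaw",np.arctan2(p[1],p[0]),np.linalg.norm(p))
print("side proj",proj(g,P))
# side bar top: crop px approx (573..667,55..80)/4
for u,v in((270+(575-400)/4,145+60/4),(270+(667-400)/4,145+72/4)):print(ray(g,u,v,.13))
cv2.imwrite("pics/crop2.png",cv2.resize(f["img"][175:265,370:490],None,fx=6,fy=6,interpolation=cv2.INTER_CUBIC))
s=sensors.state();w,x,y,z=s["tool_rot"];print(R.from_quat([x,y,z,w]).as_matrix())
E
```

```text
[ 0.5208149  -0.17882279  0.13      ]
[ 0.47505212 -0.17665553  0.13      ]
[ 0.4978518  -0.17773529  0.13      ]
bar yaw -0.04732316723565657 0.04581407377492301
side proj [324.76117129 160.80734462]
[ 0.51866561 -0.17482294  0.13      ]
[ 0.47419696 -0.17676249  0.13      ]
[[-1.04412712e-04  3.85591116e-01 -9.22669757e-01]
 [ 2.79032784e-04 -9.22669715e-01 -3.85591130e-01]
 [-9.99999956e-01 -2.97715727e-04 -1.12541156e-05]]
```

View pics/crop2.png

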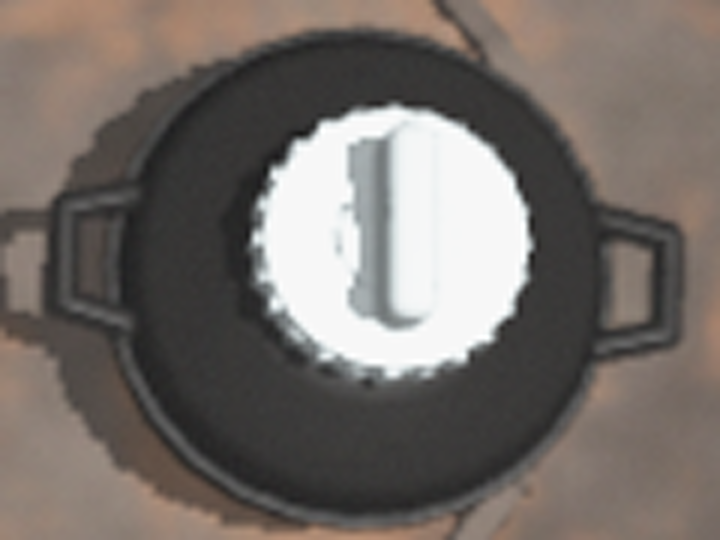

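Request:
{"method": "drive_tool", "body": {
  "series": [
    {"y": -0.72, "z": -1.04},
    {"y": -1.44, "z": -2.08},
    {"y": -2.16, "z": -3.12},
    {"y": -2.88, "z": -4.16},
    {"y": -3.6, "z": -5.2}
  ],
  "hand": 1
}}

```text
schema error: expected keys x, y, z, ax, ay, az
```

Request:
{"method": "drive_tool", "body": {
  "series": [
    {"y": -0.72, "z": -1.04},
    {"y": -1.44, "z": -2.08},
    {"y": -2.16, "z": -3.12},
    {"y": -2.88, "z": -4.16},
    {"y": -3.6, "z": -5.2}
  ]
}}

```text
schema error: expected keys x, y, z, ax, ay, az
```

Request:
{"method": "drive_tool", "body": {
  "series": [
    {"y": -0.72, "z": -1.04, "ax": 1},
    {"y": -1.44, "z": -2.08, "ax": 2},
    {"y": -2.16, "z": -3.12, "ax": 3},
    {"y": -2.88, "z": -4.16, "ax": 4},
    {"y": -3.6, "z": -5.2, "ax": 5.08}
  ]
}}

```text
schema error: expected keys x, y, z, ax, ay, az
```

```bash
cat > st.py <<'E'
from plant import sensors,cams
from h import *
from scipy.spatial.transform import Rotation as R
def st():
    s=sensors.state();w,x,y,z=s["tool_rot"];M=R.from_quat([x,y,z,w]).as_matrix()
    print("t",s["time"],"tcp",s["tool_pos"].round(4),"jawyaw",np.arctan2(M[1,1],M[0,1]).round(4),"down",M[:,0].round(4))
    print("F",s["contact_force"].round(2),"T",s["ft_torque"].round(3),"w",round(s["gripper_width"],3),"q",s["joint_pos"].round(3))
    return s,M
E
python3 - <<'E'
from st import *
s,M=st()
print("to TCP .497,-.177,.107 in units",M.T@(np.array([.497,-.177,.107])-s["tool_pos"])/.025)
E
```

```text
t 0.4 tcp [ 0.2409 -0.5766  0.2311] jawyaw -1.1749 down [-1.e-04  3.e-04 -1.e+00]
F [ 0.24 -0.59 -0.42] T [-0.021 -0.029 -0.025] w 0.999 q [-1.294  0.053  1.613 -0.     1.476 -0.119]
to TCP .497,-.177,.107 in units [  4.96895157 -10.79632794 -15.61291219]
```

All keys are required in each row.

Request:
{"method": "drive_tool", "body": {
  "series": [
    {"x": 0, "y": -0.72, "z": -1.04, "ax": 0, "ay": 0, "az": 0},
    {"x": 0, "y": -1.44, "z": -2.08, "ax": 0, "ay": 0, "az": 0},
    {"x": 0, "y": -2.16, "z": -3.12, "ax": 0, "ay": 0, "az": 0},
    {"x": 0, "y": -2.88, "z": -4.16, "ax": 0, "ay": 0, "az": 0},
    {"x": 0, "y": -3.6, "z": -5.2, "ax": 0, "ay": 0, "az": 0}
  ],
  "hand": 1
}}

```text
time: 0.82
tool_pos: [0.3267, -0.4423, 0.2314]
tool_rot: [0.139, 0.693, 0.139, -0.693]
contact_force: [0.4, -1.0, 0.1]
gripper_width: 1.002
```

Request:
{"method": "drive_tool", "body": {
  "series": [
    {"x": 0, "y": -0.72, "z": -1.04, "ax": 0, "ay": 0, "az": 0},
    {"x": 0, "y": -1.44, "z": -2.08, "ax": 0, "ay": 0, "az": 0},
    {"x": 0, "y": -2.16, "z": -3.12, "ax": 0, "ay": 0, "az": 0},
    {"x": 0, "y": -2.88, "z": -4.16, "ax": 0, "ay": 0, "az": 0},
    {"x": 0, "y": -3.6, "z": -5.2, "ax": 0, "ay": 0, "az": 0}
  ]
}}

```text
time: 1.23
tool_pos: [0.4121, -0.309, 0.2316]
tool_rot: [0.139, 0.693, 0.139, -0.693]
contact_force: [0.6, 0.4, 0.8]
gripper_width: 1.0
```

Request:
{"method": "drive_tool", "body": {
  "series": [
    {"x": 0, "y": -0.72, "z": -1.04, "ax": 1, "ay": 0, "az": 0},
    {"x": 0, "y": -1.44, "z": -2.08, "ax": 2, "ay": 0, "az": 0},
    {"x": 0, "y": -2.16, "z": -3.12, "ax": 3, "ay": 0, "az": 0},
    {"x": 0, "y": -2.88, "z": -4.16, "ax": 4, "ay": 0, "az": 0},
    {"x": 0, "y": -3.6, "z": -5.2, "ax": 5.08, "ay": 0, "az": 0}
  ]
}}

```text
time: 1.65
tool_pos: [0.4974, -0.1757, 0.2316]
tool_rot: [-0.018, 0.707, -0.018, -0.707]
contact_force: [0.4, -0.0, 0.0]
gripper_width: 0.998
```

```bash
python3 - <<'E'
from st import *
s,M=st()
print("to TCP .497,-.177,.107 in units",M.T@(np.array([.497,-.177,.107])-s["tool_pos"])/.025)
E
```

```text
t 1.65 tcp [ 0.4974 -0.1757  0.2316] jawyaw -1.6227 down [ 6.e-04 -3.e-04 -1.e+00]
F [ 0.44 -0.01  0.04] T [-0.005 -0.012  0.017] w 0.998 q [-0.481 -0.183  1.838 -0.     1.487  1.142]
to TCP .497,-.177,.107 in units [4.98203687 0.05078954 0.01489419]
```

Request:
{"method": "drive_tool", "body": {
  "series": [
    {"x": 1, "y": 0.05, "z": 0, "ax": 0, "ay": 0, "az": 0},
    {"x": 2, "y": 0.05, "z": 0, "ax": 0, "ay": 0, "az": 0},
    {"x": 3, "y": 0.05, "z": 0, "ax": 0, "ay": 0, "az": 0},
    {"x": 3.6, "y": 0.05, "z": 0, "ax": 0, "ay": 0, "az": 0},
    {"x": 3.6, "y": 0.05, "z": 0, "ax": 0, "ay": 0, "az": 0}
  ],
  "hand": 0.6
}}

```text
time: 2.07
tool_pos: [0.4941, -0.1769, 0.1368]
tool_rot: [0.018, -0.704, 0.015, 0.709]
contact_force: [-0.0, 0.2, 0.1]
gripper_width: 0.6
```

```bash
python3 - <<'E'
from st import *
s,M=st()
print(M.T@(np.array([.497,-.177,.107])-s["tool_pos"])/.025)
f=cams.grab_frame("top");g=cams.grab_frame("side")
print(proj(f,[.4975,-.177,.13]),proj(g,[.4975,-.177,.13]))
a=cv2.resize(f["img"][150:270,370:490],(400,400),interpolation=cv2.INTER_CUBIC);b=cv2.resize(g["img"][100:240,260:400],(400,400),interpolation=cv2.INTER_CUBIC)
cv2.imwrite("pics/pre.png",np.hstack([a,b]))
E
```

```text
t 2.0667 tcp [ 0.4941 -0.1769  0.1368] jawyaw -1.618 down [-0.007   0.0037 -1.    ]
F [-0.05  0.2   0.09] T [ 0.001  0.047 -0.039] w 0.6 q [-0.486 -0.105  1.929 -0.     1.325  1.132]
[ 1.19255477  0.00133955 -0.12333408]
[437.77280475 211.76602317] [324.8332431  161.05201556]
```

View pics/pre.png

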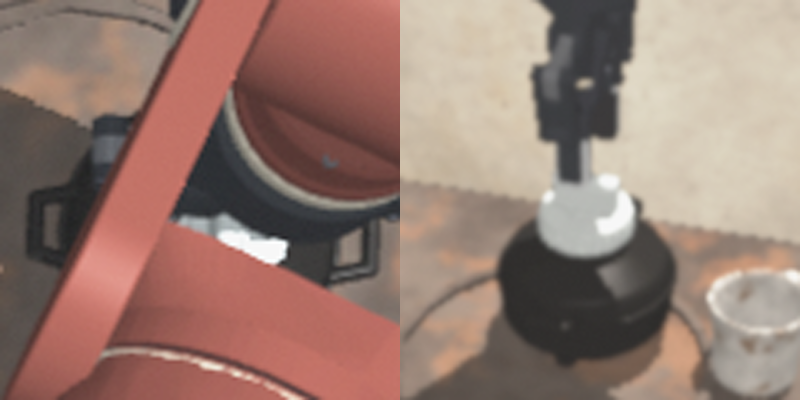

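The gripper is over the cap; in the side view the finger is at about (318,150), in front of the bar. The top view is mostly blocked by the arm. I'll let it settle, then descend.

Request:
{"method": "drive_tool", "body": {
  "series": [
    {"x": 0.4, "y": 0, "z": 0, "ax": 0, "ay": 0, "az": 0},
    {"x": 0.8, "y": 0, "z": 0, "ax": 0, "ay": 0, "az": 0},
    {"x": 0.8, "y": 0, "z": 0, "ax": 0, "ay": 0, "az": 0},
    {"x": 0.8, "y": 0, "z": 0, "ax": 0, "ay": 0, "az": 0}
  ]
}}

```text
time: 2.5
tool_pos: [0.4963, -0.1783, 0.1208]
tool_rot: [0.017, -0.707, 0.017, 0.707]
contact_force: [-0.5, -0.6, 0.5]
gripper_width: 0.599
```

```bash
python3 - <<'E'
from st import *
s,M=st()
print(M.T@(np.array([.497,-.177,.107])-s["tool_pos"])/.025)
E
```

```text
t 2.5 tcp [ 0.4963 -0.1783  0.1208] jawyaw -1.6185 down [-9.e-04  5.e-04 -1.e+00]
F [-0.5 -0.6  0.5] T [-0.06   0.019  0.03 ] w 0.599 q [-0.486 -0.085  1.94   0.     1.288  1.132]
[ 0.55232512 -0.05351408 -0.02582269]
```

Request:
{"method": "drive_tool", "body": {
  "series": [
    {"x": 0.3, "y": -0.05, "z": 0, "ax": 0, "ay": 0, "az": 0},
    {"x": 0.54, "y": -0.05, "z": 0, "ax": 0, "ay": 0, "az": 0},
    {"x": 0.54, "y": -0.05, "z": 0, "ax": 0, "ay": 0, "az": 0},
    {"x": 0.54, "y": -0.05, "z": 0, "ax": 0, "ay": 0, "az": 0}
  ]
}}

```text
time: 2.83
tool_pos: [0.4963, -0.1769, 0.1071]
tool_rot: [0.017, -0.706, 0.017, 0.707]
contact_force: [-1.4, 0.2, -0.3]
gripper_width: 0.601
```

Request:
{"method": "drive_tool", "body": {
  "series": [
    {"x": 0, "y": 0, "z": 0, "ax": 0, "ay": 0, "az": 0},
    {"x": 0, "y": 0, "z": 0, "ax": 0, "ay": 0, "az": 0},
    {"x": 0, "y": 0, "z": 0, "ax": 0, "ay": 0, "az": 0},
    {"x": 0, "y": 0, "z": 0, "ax": 0, "ay": 0, "az": 0},
    {"x": 0, "y": 0, "z": 0, "ax": 0, "ay": 0, "az": 0}
  ],
  "hand": 0
}}

```text
time: 3.25
tool_pos: [0.4971, -0.1784, 0.1086]
tool_rot: [-0.016, 0.707, -0.018, -0.706]
contact_force: [-0.9, -4.4, 2.2]
gripper_width: 0.124
```

```bash
python3 - <<'E'
from st import *
s,M=st()
E
```

```text
t 3.25 tcp [ 0.4971 -0.1784  0.1086] jawyaw -1.6183 down [ 0.0011 -0.0028 -1.    ]
F [-0.95 -4.42  2.18] T [-0.796  0.143 -0.013] w 0.124 q [-0.484 -0.071  1.948 -0.002  1.262  1.134]
```

Grip is on the bar (opening ≈ 10.5–12 mm). I'll ease the sideways offset, then try gently clockwise.

Request:
{"method": "drive_tool", "body": {
  "series": [
    {"x": 0, "y": 0.05, "z": 0, "ax": 0, "ay": 0, "az": 0},
    {"x": 0, "y": 0.05, "z": 0, "ax": 0.4, "ay": 0, "az": 0},
    {"x": 0, "y": 0.05, "z": 0, "ax": 0.8, "ay": 0, "az": 0},
    {"x": 0, "y": 0.05, "z": 0, "ax": 1.2, "ay": 0, "az": 0},
    {"x": 0, "y": 0.05, "z": 0, "ax": 1.2, "ay": 0, "az": 0}
  ]
}}

```text
time: 3.67
tool_pos: [0.4971, -0.1785, 0.1085]
tool_rot: [-0.054, 0.705, -0.054, -0.705]
contact_force: [-1.3, -0.8, 2.7]
gripper_width: 0.123
```

```bash
python3 - <<'E'
from st import *
s,M=st()
E
```

```text
t 3.6667 tcp [ 0.4971 -0.1785  0.1085] jawyaw -1.7236 down [ 1.e-03 -1.e-04 -1.e+00]
F [-1.29 -0.82  2.75] T [-0.226  0.065 -0.074] w 0.123 q [-0.486 -0.07   1.948  0.     1.263  1.238]
```

Request:
{"method": "drive_tool", "body": {
  "series": [
    {"x": 0, "y": 0, "z": 0, "ax": 0.4, "ay": 0, "az": 0},
    {"x": 0, "y": 0, "z": 0, "ax": 0.8, "ay": 0, "az": 0},
    {"x": 0, "y": 0, "z": 0, "ax": 1.2, "ay": 0, "az": 0},
    {"x": 0, "y": 0, "z": 0, "ax": 1.2, "ay": 0, "az": 0}
  ]
}}

```text
time: 4.0
tool_pos: [0.497, -0.1786, 0.1085]
tool_rot: [-0.09, 0.702, -0.09, -0.701]
contact_force: [-0.7, -1.5, 4.1]
gripper_width: 0.128
```

```bash
python3 - <<'E'
from st import *
s,M=st()
E
```

```text
t 4.0 tcp [ 0.497  -0.1786  0.1085] jawyaw -1.8258 down [ 6.e-04 -6.e-04 -1.e+00]
F [-0.71 -1.53  4.06] T [-0.21   0.136  0.578] w 0.128 q [-0.486 -0.07   1.948 -0.     1.263  1.34 ]
```

Twist reached 0.58 N·m, so clockwise is the hard stop. I'll go back gently the other way.

Request:
{"method": "drive_tool", "body": {
  "series": [
    {"x": 0, "y": 0, "z": 0, "ax": -0.8, "ay": 0, "az": 0},
    {"x": 0, "y": 0, "z": 0, "ax": -1.6, "ay": 0, "az": 0},
    {"x": 0, "y": 0, "z": 0, "ax": -2.4, "ay": 0, "az": 0},
    {"x": 0, "y": 0, "z": 0, "ax": -3.2, "ay": 0, "az": 0},
    {"x": 0, "y": 0, "z": 0, "ax": -4, "ay": 0, "az": 0}
  ]
}}

```text
time: 4.42
tool_pos: [0.4972, -0.1785, 0.1085]
tool_rot: [0.034, 0.707, 0.034, -0.706]
contact_force: [-0.5, -2.2, 3.5]
gripper_width: 0.126
```

```bash
python3 - <<'E'
from st import *
s,M=st()
E
```

```text
t 4.4167 tcp [ 0.4972 -0.1785  0.1085] jawyaw -1.4748 down [ 0.0015  0.     -1.    ]
F [-0.46 -2.23  3.54] T [-0.217  0.02  -0.204] w 0.126 q [-4.860e-01 -7.000e-02  1.948e+00  1.000e-03  1.263e+00  9.890e-01]
```

Request:
{"method": "drive_tool", "body": {
  "series": [
    {"x": 0, "y": 0, "z": 0, "ax": -0.6, "ay": 0, "az": 0},
    {"x": 0, "y": 0, "z": 0, "ax": -1.2, "ay": 0, "az": 0},
    {"x": 0, "y": 0, "z": 0, "ax": -1.8, "ay": 0, "az": 0},
    {"x": 0, "y": 0, "z": 0, "ax": -2.4, "ay": 0, "az": 0},
    {"x": 0, "y": 0, "z": 0, "ax": -2.4, "ay": 0, "az": 0}
  ]
}}

```text
time: 4.83
tool_pos: [0.4972, -0.1788, 0.1085]
tool_rot: [0.107, 0.699, 0.106, -0.699]
contact_force: [0.9, -1.8, 4.2]
gripper_width: 0.127
```

```bash
python3 - <<'E'
from st import *
s,M=st()
E
```

```text
t 4.8333 tcp [ 0.4972 -0.1788  0.1085] jawyaw -1.2678 down [ 1.5e-03 -5.0e-04 -1.0e+00]
F [ 0.92 -1.8   4.17] T [-0.287 -0.022  0.095] w 0.127 q [-0.486 -0.07   1.948  0.     1.263  0.782]
```

Request:
{"method": "drive_tool", "body": {
  "series": [
    {"x": 0, "y": 0, "z": 0, "ax": -0.9, "ay": 0, "az": 0},
    {"x": 0, "y": 0, "z": 0, "ax": -1.8, "ay": 0, "az": 0},
    {"x": 0, "y": 0, "z": 0, "ax": -2.7, "ay": 0, "az": 0},
    {"x": 0, "y": 0, "z": 0, "ax": -3.6, "ay": 0, "az": 0},
    {"x": 0, "y": 0, "z": 0, "ax": -4.3, "ay": 0, "az": 0}
  ]
}}

```text
time: 5.25
tool_pos: [0.4973, -0.1789, 0.1085]
tool_rot: [0.236, 0.667, 0.235, -0.666]
contact_force: [0.8, -2.9, 4.1]
gripper_width: 0.125
```

```bash
python3 - <<'E'
from st import *
s,M=st()
E
```

```text
t 5.25 tcp [ 0.4973 -0.1789  0.1085] jawyaw -0.8918 down [ 1.8e-03 -8.0e-04 -1.0e+00]
F [ 0.76 -2.94  4.13] T [-0.443 -0.066 -0.205] w 0.125 q [-0.486 -0.07   1.947  0.     1.262  0.406]
```

Request:
{"method": "drive_tool", "body": {
  "series": [
    {"x": 0, "y": 0, "z": 0, "ax": -0.9, "ay": 0, "az": 0},
    {"x": 0, "y": 0, "z": 0, "ax": -1.8, "ay": 0, "az": 0},
    {"x": 0, "y": 0, "z": 0, "ax": -2.7, "ay": 0, "az": 0},
    {"x": 0, "y": 0, "z": 0, "ax": -3.6, "ay": 0, "az": 0},
    {"x": 0, "y": 0, "z": 0, "ax": -4.2, "ay": 0, "az": 0}
  ]
}}

```text
time: 5.67
tool_pos: [0.4973, -0.1792, 0.1086]
tool_rot: [0.354, 0.613, 0.352, -0.612]
contact_force: [0.7, -4.5, 3.3]
gripper_width: 0.123
```

Request:
{"method": "drive_tool", "body": {
  "series": [
    {"x": 0, "y": 0, "z": 0, "ax": 0, "ay": 0, "az": 0},
    {"x": 0, "y": 0, "z": 0, "ax": 0, "ay": 0, "az": 0}
  ]
}}

```text
time: 5.83
tool_pos: [0.4972, -0.1792, 0.1085]
tool_rot: [0.353, 0.613, 0.351, -0.613]
contact_force: [0.8, -5.5, 4.7]
gripper_width: 0.126
```

```bash
python3 - <<'E'
from st import *
s,M=st()
f=cams.grab_frame("top");g=cams.grab_frame("side")
a=cv2.resize(f["img"][150:270,370:490],(400,400),interpolation=cv2.INTER_CUBIC);b=cv2.resize(g["img"][100:240,260:400],(400,400),interpolation=cv2.INTER_CUBIC)
cv2.imwrite("pics/tw.png",np.hstack([a,b]))
E
```

```text
t 5.8333 tcp [ 0.4972 -0.1792  0.1085] jawyaw -0.529 down [ 0.0016 -0.0018 -1.    ]
F [ 0.76 -5.46  4.66] T [-0.729 -0.085  0.094] w 0.126 q [-4.860e-01 -7.000e-02  1.947e+00 -1.000e-03  1.262e+00  4.300e-02]
```

View pics/tw.png

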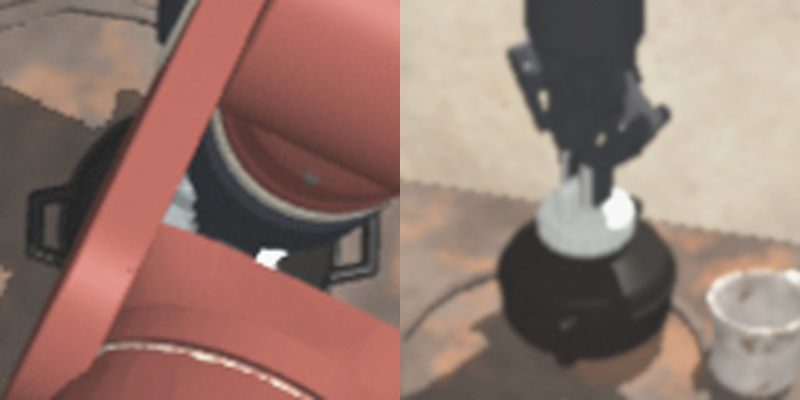

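The jaws have turned with the cap, to about 1.1 rad with low twist. Now a careful lift, watching for force.

Request:
{"method": "drive_tool", "body": {
  "series": [
    {"x": -0.15, "y": 0, "z": 0, "ax": 0, "ay": 0, "az": 0},
    {"x": -0.3, "y": 0, "z": 0, "ax": 0, "ay": 0, "az": 0},
    {"x": -0.45, "y": 0, "z": 0, "ax": 0, "ay": 0, "az": 0},
    {"x": -0.45, "y": 0, "z": 0, "ax": 0, "ay": 0, "az": 0}
  ]
}}

```text
time: 6.27
tool_pos: [0.4969, -0.1791, 0.1177]
tool_rot: [0.353, 0.613, 0.351, -0.613]
contact_force: [4.2, -7.2, -4.7]
gripper_width: 0.127
```

```bash
python3 - <<'E'
from st import *
s,M=st()
E
```

```text
t 6.2667 tcp [ 0.4969 -0.1791  0.1177] jawyaw -0.529 down [ 0.0015 -0.0018 -1.    ]
F [ 4.19 -7.17 -4.7 ] T [-1.382 -0.936 -0.029] w 0.127 q [-4.860e-01 -8.200e-02  1.942e+00 -1.000e-03  1.279e+00  4.300e-02]
```

Request:
{"method": "drive_tool", "body": {
  "series": [
    {"x": 0, "y": 0.05, "z": 0, "ax": 0, "ay": 0, "az": 0},
    {"x": -0.2, "y": 0.05, "z": 0, "ax": 0, "ay": 0, "az": 0},
    {"x": -0.4, "y": 0.05, "z": 0, "ax": 0, "ay": 0, "az": 0},
    {"x": -0.6, "y": 0.05, "z": 0, "ax": 0, "ay": 0, "az": 0},
    {"x": -0.8, "y": 0.05, "z": 0, "ax": 0, "ay": 0, "az": 0}
  ]
}}

```text
time: 6.68
tool_pos: [0.4967, -0.1778, 0.1379]
tool_rot: [-0.351, -0.613, -0.354, 0.613]
contact_force: [0.2, -0.5, -2.4]
gripper_width: 0.123
```

```bash
python3 - <<'E'
from st import *
s,M=st()
g=cams.grab_frame("side")
cv2.imwrite("pics/lift1.png",cv2.resize(g["img"][100:240,260:400],(500,500),interpolation=cv2.INTER_CUBIC))
E
```

```text
t 6.6833 tcp [ 0.4967 -0.1778  0.1379] jawyaw -0.5279 down [-0.0029  0.0029 -1.    ]
F [ 0.21 -0.53 -2.37] T [-0.042  0.021 -0.02 ] w 0.123 q [-4.860e-01 -1.020e-01  1.925e+00  1.000e-03  1.323e+00  4.200e-02]
```

View pics/lift1.png

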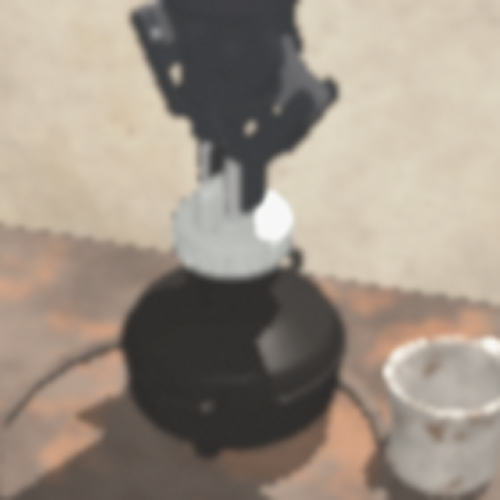

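The cap is free: side force has gone and about 2 N of weight hangs on the gripper, and in the picture it stands clear of the neck. I'll raise it to 10 cm.

Request:
{"method": "drive_tool", "body": {
  "series": [
    {"x": -0.6, "y": 0, "z": 0, "ax": 0, "ay": 0, "az": 0},
    {"x": -1.2, "y": 0, "z": 0, "ax": 0, "ay": 0, "az": 0},
    {"x": -1.8, "y": 0, "z": 0, "ax": 0, "ay": 0, "az": 0},
    {"x": -2.4, "y": 0, "z": 0, "ax": 0, "ay": 0, "az": 0},
    {"x": -2.8, "y": 0, "z": 0, "ax": 0, "ay": 0, "az": 0}
  ]
}}

```text
time: 7.15
tool_pos: [0.498, -0.1787, 0.2105]
tool_rot: [0.353, 0.613, 0.352, -0.613]
contact_force: [0.6, -0.6, -0.8]
gripper_width: 0.128
```

Request:
{"method": "drive_tool", "body": {
  "series": [
    {"x": 0, "y": 0, "z": 0, "ax": 0, "ay": 0, "az": 0},
    {"x": 0, "y": 0, "z": 0, "ax": 0, "ay": 0, "az": 0},
    {"x": 0, "y": 0, "z": 0, "ax": 0, "ay": 0, "az": 0},
    {"x": 0, "y": 0, "z": 0, "ax": 0, "ay": 0, "az": 0},
    {"x": 0, "y": 0, "z": 0, "ax": 0, "ay": 0, "az": 0}
  ]
}}

```text
time: 7.57
tool_pos: [0.4971, -0.1787, 0.2077]
tool_rot: [-0.352, -0.613, -0.353, 0.613]
contact_force: [-0.5, 1.4, -1.1]
gripper_width: 0.125
```

```bash
python3 - <<'E'
from st import *
s,M=st()
g=cams.grab_frame("side");f=cams.grab_frame("top")
cv2.imwrite("pics/lift2.png",g["img"]);cv2.imwrite("pics/lift2t.png",f["img"])
E
```

```text
t 7.5667 tcp [ 0.4971 -0.1787  0.2077] jawyaw -0.5275 down [-0.002   0.0011 -1.    ]
F [-0.54  1.4  -1.11] T [-0.022  0.002  0.049] w 0.125 q [-0.486 -0.163  1.86   0.     1.447  0.041]
```

View pics/lift2.png

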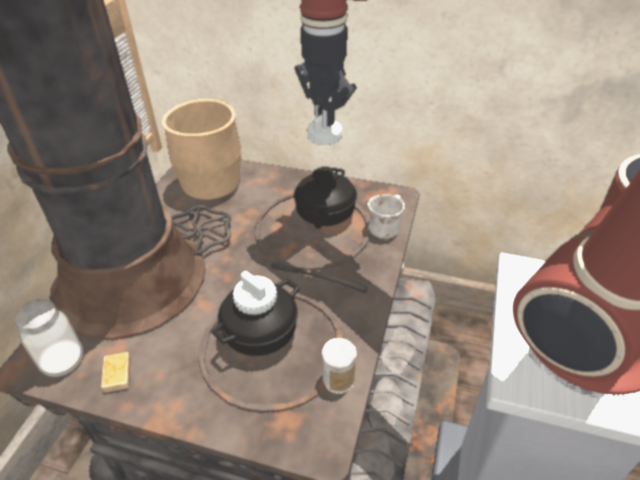

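View pics/lift2t.png

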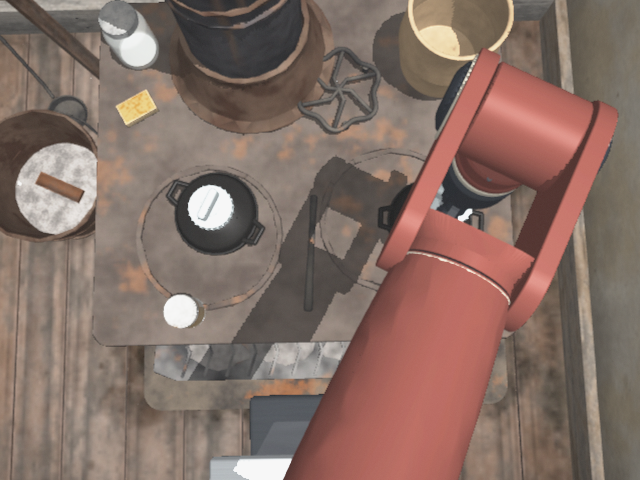

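The cap hangs in the gripper at (325,131) in the side view, above the open neck (326,175). Cup (386,215), spice tin (340,365) and the other cap (255,295) are unmoved. One last level and height check.

```bash
python3 - <<'E'
from st import *
g=cams.grab_frame("side");print(proj(g,[.497,-.178,.2]),proj(g,[.497,-.178,.2035]))
cv2.imwrite("pics/z.png",cv2.resize(g["img"][90:170,285:365],(560,560),interpolation=cv2.INTER_CUBIC))
st()
E
```

```text
[324.97758705 128.43090369] [324.96409063 126.72829652]
t 7.7167 tcp [ 0.4975 -0.1789  0.2084] jawyaw -0.5275 down [-1.e-03  6.e-04 -1.e+00]
F [-0.52 -0.48 -1.81] T [-0.001 -0.047  0.027] w 0.122 q [-0.486 -0.164  1.859  0.     1.447  0.041]
```

View pics/z.png

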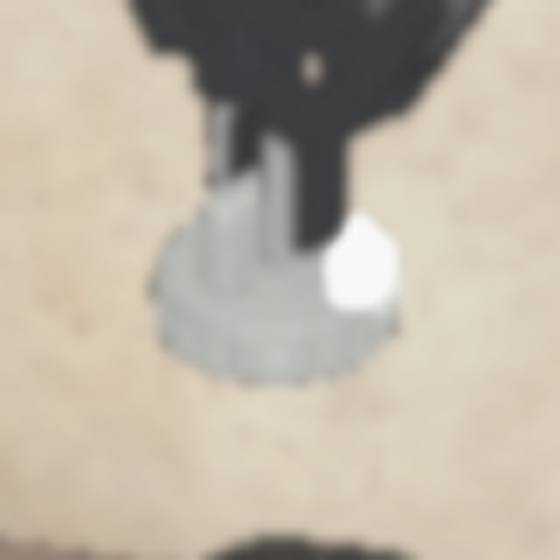

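The cap is level and held, with its seat at about z = 0.20 m.

```bash
python3 -c "
from plant import workorder
print(workorder.job_done())"
```

```text
the job is handed in; nothing more can be done
None
```

I opened the right-hand steamer (on the -y side), the one with the tin cup in front, and handed the job in with its cap held up, at about 8 s of robot time.

- **Finding the thread:** I tried the cap gently clockwise and it stopped hard, with the twist rising to 0.58 N·m. Turned counter-clockwise it ran free, at no more than about 0.2 N·m.
- **Taking it off:** I turned it to about 1.1 rad from the neck axis and lifted straight up. The start of the lift showed about 8 N of side force, which vanished after a shift of roughly 1 mm.
- **Last checks:** The tool rose 100 mm and the force reading was 1.8 N downward, against about 1.5 N for the cap's weight. The tool was within about 0.1° of vertical. The side picture shows the cap level in the fingers, clear above the open neck.
- **Bystanders:** The last camera views show the other cap and the spice tin unmoved. The cup is unmoved in the side view only, because the arm hid it from the top camera.

No checks failed.

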